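# Empty the catalyst boat and hold it home in the locating corner

### The job

Pick up the steel catalyst boat, tip its four ceramic balls out over its sloping end into the grey tray, and bring it upright again. Then stand it flat on the aluminium locating plate and press it into the corner, with its square end against the end stop and its side against the side rail at the same time. Finish still gripping the boat and pressing it firmly against both stops; leave the other things on the bench where they are.

Things in the scene. Friction and masses are not known exactly. Their poses are not given: they have to be found in the camera images.
- boat_center (a point): Centre of the open steel boat (100 mm long in its x, 60 mm wide in y, 56 mm high, 3 mm walls, about 0.25 kg), 28 mm above its underside; axes as boat. It starts standing on the bench, lip roughly towards the robot. Grip it across its 60 mm width, half-way along, in its upper part, so that the fingers stay above the 18 mm high stops of the plate.
- boat_lip (a point): Middle of the boat's pouring lip, at x = -50 mm and 32 mm above the underside: the low open end. The balls roll out over it when this end is tipped down by 40 to 50 degrees.
- ball0_center (a point): Centre of ceramic ball 1 of 4, white, 18 mm diameter, 12 g, loose in the boat at the start; it rolls freely.
- ball1_center (a point): Centre of ceramic ball 2 of 4, white, 18 mm diameter, 12 g, loose in the boat at the start; it rolls freely.
- ball2_center (a point): Centre of ceramic ball 3 of 4, white, 18 mm diameter, 12 g, loose in the boat at the start; it rolls freely.
- ball3_center (a point): Centre of ceramic ball 4 of 4, white, 18 mm diameter, 12 g, loose in the boat at the start; it rolls freely.
- tray: Open grey plastic tray fixed to the bench: 170 mm (its x) by 200 mm (its y), walls 45 mm high and 4 mm thick. Origin: centre of its underside, on the bench.
- seat (a point): Point on top of the locating plate, 12 mm above the bench, where the centre of the boat's underside lies when fully home. +x runs to the end stop (its face 50 mm away), +y to the side rail (face 30 mm away), z up. Home, the boat's axes are parallel to these, square end at +x. The fixed aluminium plate, 200 x 170 mm, reaches 120 mm from here to -x and 115 mm to -y.
- end_stop: Fixed dark steel bar across the +x side of the plate: 20 mm (x) by 90 mm (y), 18 mm high above the plate. Origin: centre of its underside, on the plate. Its face towards -x is the stop for the boat's square end. Rigid. Steel on steel: friction takes part of any push along it (several newtons when pressed firmly).
- side_rail: Fixed dark steel bar along the +y side of the plate: 120 mm (x) by 20 mm (y), 18 mm high above the plate. Origin: centre of its underside, on the plate. Its face towards -y is the stop for the boat's side. Rigid. Steel on steel: friction takes part of any push along it (several newtons when pressed firmly).
- boat: The boat; origin: centre of its underside; z up out of its mouth. At its +x end the upright square end wall, 56 mm high. Inside, the floor is level from x = +47 to +5 mm, then rises at 27 degrees to the open lip at x = -50 mm. Both long sides are flat upright walls, full length and height.
- wrench: Bystander, to be left alone: a steel wrench lying near the robot; origin: its underside.
- flange: Bystander, to be left alone: a steel flange ring, 80 mm across, 16 mm high, lying near the robot; origin: its underside.
- jar: Bystander, to be left alone: a small amber glass jar, 64 mm across, 90 mm high, left side; origin: its underside.
- beaker: Bystander, to be left alone: a glass beaker, 68 mm across, 85 mm high, beyond the tray; origin: its underside.
- gauge: Bystander, to be left alone: a pressure gauge lying face up, 64 mm across, 24 mm high, beyond the tray; origin: its underside.
- valve: Bystander, to be left alone: a small steel ball valve, about 90 mm long and 48 mm high, right side; origin: its underside.
Things that resemble listed ones, but are neither listed nor needed, are in the scene too. What is shaped like the boat but yellow is not meant.

How it is judged (in metres and radians):
On the way, in this order (a step that is already met when the one before it is completed fails the run):
1. the boat is tipped over the tray (angle between boat_center's own z axis and vertical above 0.35 rad and horizontal distance between boat_center and tray below 0.2 m and height (world z) of boat_center above 0.06 m), for 0.05 s.
2. all four balls lie in the tray (x of ball0_center in the frame of tray between -0.083 and 0.083 m and y of ball0_center in the frame of tray between -0.098 and 0.098 m and height (world z) of each of ball0_center, ball1_center, ball2_center, ball3_center below 0.045 m and x of ball1_center in the frame of tray between -0.083 and 0.083 m and y of ball1_center in the frame of tray between -0.098 and 0.098 m and x of ball2_center in the frame of tray between -0.083 and 0.083 m and y of ball2_center in the frame of tray between -0.098 and 0.098 m and x of ball3_center in the frame of tray between -0.083 and 0.083 m and y of ball3_center in the frame of tray between -0.098 and 0.098 m), for 0.1 s.
3. the boat stands upright on the locating plate near the corner (angle between boat_center's own z axis and vertical below 0.1 rad and z of boat_center in the frame of seat below 0.034 m and x of boat_center in the frame of seat between -0.06 and 0.06 m and y of boat_center in the frame of seat between -0.06 and 0.06 m), for 0.1 s.
At the end, for the whole second after the job is handed in: All four balls in the tray; the boat flat on the plate (4 degrees), square to the stops (3.4 degrees), within 5 mm of home, pressed with over 2 N on the end stop and over 2 N on the side rail at once, at rest and gripped by the fingers, through the last second (all of step 2 and x of boat_lip in the frame of seat below 0 m and x of boat_center in the frame of seat between -0.005 and 0.005 m and y of boat_center in the frame of seat between -0.005 and 0.005 m and z of boat_center in the frame of seat between 0.024 and 0.032 m and angle between boat_center's own z axis and vertical below 0.07 rad and angle between the x axis of boat_center and the x axis of seat, either way round below 0.06 rad and contact force between boat and end_stop above 2 N and contact force between boat and side_rail above 2 N and contact force between the fingers and boat above 2 N and linear speed of boat below 0.02 m/s); the arm keeps its last pose, push and grip.
It fails at once if a bystander is moved more than 30 mm (distance of any of wrench, flange, jar, beaker, gauge, valve from where it was at the start of the episode above 0.03 m).
It also fails if it takes over 48 s, if anything falls off the work surface, if the arm or the gripper's body presses on something with over 40 N, if the wrist force passes 120 N, or if a joint passes its speed limit or range.

### The arm

A 6-joint arm with a two-finger parallel gripper is mounted at the origin on the work surface. World frame = base frame: x ahead of the robot, y to its left, z up, the work surface at z = 0. Lengths are in mm, angles in rad, forces in N, time in s.
With the tool pointing down it reaches from about 350 to 975 mm from the base axis. Payload 7.1 kg.
Tool frame: the origin (TCP) lies at the very end of the fingers, on their centre line; the grasp point (between the pads) lies 19 mm behind it; y points along the fingers, x is the direction in which the jaws open and shut, and the axes are right-handed (so a half turn about y gives the same grasp; the last joint's range is limited). The gripper opens to 88 mm and grips with 3 to 60 N. Pads are 20 mm wide; open, the fingers measure 115 mm over their backs; the gripper's body (75 mm by 178 mm) begins 61 mm behind the grasp point.
Start: joints at [1.331, 0.423, 1.63, -0, 1.089, -0.019], TCP at [136.85, 609.817, 222.675] pointing down, gripper open.
Joint ranges: [-3, 3], [-0.9, 2.11], [0.09, 2.58], [-1.31, 4.45], [0.11, 2.69], [-2.54, 2.54]. Speed limits (rad/s): [2.39, 2.39, 3.01, 3.14, 3.14, 3.14].

### API

Orientations are given as a rotation vector (axis times angle).
In Python, from workcell import ctrl gives the robot as it stands. The module is installed in compiled form; this text tells all that it offers.
- The arm moves only by the tool jog_arm, never from a script. Its argument "steps" is a list of rows, each an object with "turn": the turn, a rotation vector about the world's x, y, z scaled (see below), a list of three; "dp": the shift along the world's x, y, z scaled (see below), a list of three; "claw": the opening, from 0 (shut) to 1 (fully open). In form: [{"turn": [wx, wy, wz], "dp": [x, y, z], "claw": claw}, ...]. A call has 1 to 12 rows; each row is the pose to reach, as a shift and turn from the pose measured when the call began, turning the shorter way round; what a row does not reach only later rows make up. The controller multiplies each number of a shift by 80 mm and each number of a turn by pi rad. A row lasts 1/12 s, in which the tool goes at most 41.7 mm and 7.16 degrees, less where a joint would pass 70% of its speed; a pose out of reach is approached as far as the arm can. A call with a number of a shift or a turn outside -1 to 1 is refused whole. A call with a gripper value outside its range is refused whole. The fingers move at their own pace and stop on an object; the grip force is fixed at half the most. Time passes only in rows, so rows that repeat a pose let the fingers close. It gives the time, the measured TCP pose, the force and the opening at its end, in the units of the state.
- ctrl.get_obs(): the state, without advancing time (a new reading comes with each control period).
- ctrl.get_image(name): name is "scene" or "top" or "wrist"; returns a dict with "img" (420x560x3 uint8, red, green, blue), "range_z" (420x560 float32, mm along the optical axis (not along the pixel's ray), 0 where there is no reading), "fovy" (degrees; the focal length in pixels is half the picture's height over the tangent of half this angle, whatever the lens; pixels are square), "cx", "cy" (the principal point, pixels), "camera_from_world" (4x4, takes a point from world to camera coordinates); the wrist camera has in their place "hand_eye" (4x4, takes a point from camera to tool coordinates, whose origin is the TCP and whose axes are the tool frame's). Camera axes: x right, y down, z forward; pixel columns grow to the right and rows downward; lengths in mm; the calibration is good to about 2 mm. The wrist camera is an equidistant fisheye: a pixel r from the principal point sees the ray r / f radians off the axis. A picture is of the moment at which its call begins: read the wrist's pose just before it.
- ctrl.close_job(): hands the job in, once; it reports no verdict.
The state is a dict: "t": time; "qpos": joint angles; "qvel": joint speeds; "joint_torque": joint torques, N m; "ee_pos": TCP position; "orientation": TCP orientation; "ft_force": force on the tool from outside, world axes, zero at the start; "moment": the same for the moment, N m; "width": finger opening in mm.
Only numpy, scipy, OpenCV 4.12 (cv2) and the standard library are available. Lean on these libraries where they do the work, as an engineer would, in place of code of your own. Each camera call takes 0.05 s, during which the arm holds its last target.

## Working session

There is one attempt and no reset: what is moved stays moved. The work goes in short steps, Python scripts to look and compute and a tool call to move; the robot and the scene stay as the last step left them, time stands still between calls to the robot, and variables do not carry over. Pictures are saved under pics/ and viewed, and the job is handed in when it is done.

Besides the shell and the picture viewer there is one more tool, called after "Call:" in YAML: its name, and indented under it one key for each argument. jog_arm: Moves the arm, as the interface text tells. Its arguments: {"type":"object","properties":{"steps":{"type":"array","items":{"type":"object","properties":{"turn":{"type":"array","items":{"type":"number"}},"dp":{"type":"array","items":{"type":"number"}},"claw":{"type":"number"}}}}},"required":["steps"]}

```bash
mkdir -p pics; cat > h.py <<'E'
import numpy as np, cv2
from scipy.spatial.transform import Rotation as R
from workcell import ctrl
def grab(n,tag):
    o=ctrl.get_obs(); d=ctrl.get_image(n); d['obs']=o
    cv2.imwrite(f'pics/{tag}.png',d['img'][:,:,::-1]); np.save(f'pics/{tag}.npy',d,allow_pickle=True); return d
def load(tag): return np.load(f'pics/{tag}.npy',allow_pickle=True).item()
def cloud(d):
    # world xyz for all pixels of a fixed cam
    z=d['range_z'].astype(float); h,w=z.shape; f=h/2/np.tan(np.radians(d['fovy'])/2)
    u,v=np.meshgrid(np.arange(w),np.arange(h))
    P=np.stack([(u-d['cx'])/f*z,(v-d['cy'])/f*z,z],-1)
    M=np.linalg.inv(d['camera_from_world'])
    W=P@M[:3,:3].T+M[:3,3]; W[z==0]=np.nan; return W
def proj(d,p):
    f=420/2/np.tan(np.radians(d['fovy'])/2); c=d['camera_from_world']@np.r_[p,1]
    return c[0]/c[2]*f+d['cx'],c[1]/c[2]*f+d['cy']
E
python3 - <<'E'
from h import *
print(ctrl.get_obs())
for n in('scene','top','wrist'):
    d=grab(n,n+'0'); print(n,{k:v for k,v in d.items() if k not in('img','range_z','obs')})
E
```

```text
{'t': 0.0, 'qpos': array([ 1.33100621e+00,  4.23851241e-01,  1.63067793e+00,  2.39440870e-05,
        1.08862571e+00, -1.90476832e-02]), 'qvel': array([-0.00017283,  0.00023072,  0.00047008, -0.00057417, -0.00054528,
        0.00035731]), 'joint_torque': array([ 3.52841453e-04, -5.44636202e+01, -2.73672187e+01,  6.43786392e-02,
        2.26206053e-02, -1.41199625e-04]), 'ee_pos': array([136.71060225, 609.28988466, 221.89996118]), 'orientation': array([-1.30652576, -1.04414895,  1.04624117]), 'ft_force': array([ 0.67682321,  0.24475659, -0.40495239]), 'moment': array([ 0.01481794, -0.02677017,  0.06180151]), 'width': 87.8728466860535}
scene {'fovy': 49.964938138682015, 'cx': 282.3247567717111, 'cy': 208.23746101238865, 'camera_from_world': array([[ 6.50184657e-01,  7.59771560e-01, -2.66242581e-03,
        -3.90235173e+02],
       [ 6.25939087e-01, -5.37635392e-01, -5.64932248e-01,
        -3.36479983e+02],
       [-4.30650870e-01,  3.65643763e-01, -8.25132999e-01,
         1.93678912e+03],
       [ 0.00000000e+00,  0.00000000e+00,  0.00000000e+00,
         1.00000000e+00]])}
top {'fov
[... 175 characters left out ...]
00],
       [-9.92479295e-01, -2.63995588e-02, -1.19532054e-01,
         5.83297329e+02],
       [ 1.19551679e-01,  8.39402072e-04, -9.92827624e-01,
         1.28674781e+03],
       [ 0.00000000e+00,  0.00000000e+00,  0.00000000e+00,
         1.00000000e+00]])}
wrist {'fovy': 65.70646984690485, 'cx': 277.2663518600438, 'cy': 208.44905373828598, 'hand_eye': array([[ 9.99999571e-01, -5.62982878e-04,  7.35482847e-04,
         6.02177139e-01],
       [-8.64071623e-04, -2.81071195e-01,  9.59686530e-01,
        -1.62450038e+02],
       [-3.33564042e-04, -9.59686754e-01, -2.81071561e-01,
         7.69310572e+01],
       [ 0.00000000e+00,  0.00000000e+00,  0.00000000e+00,
         1.00000000e+00]])}
```

View pics/top0.png

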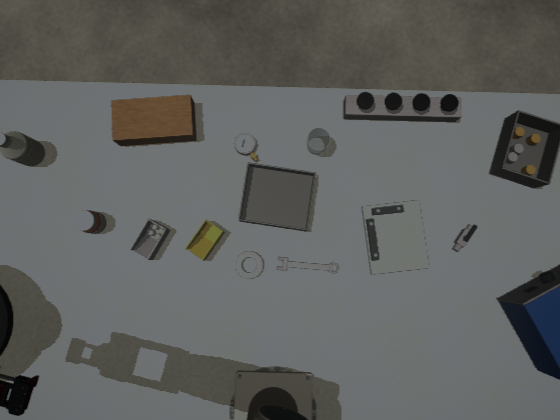

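View pics/scene0.png

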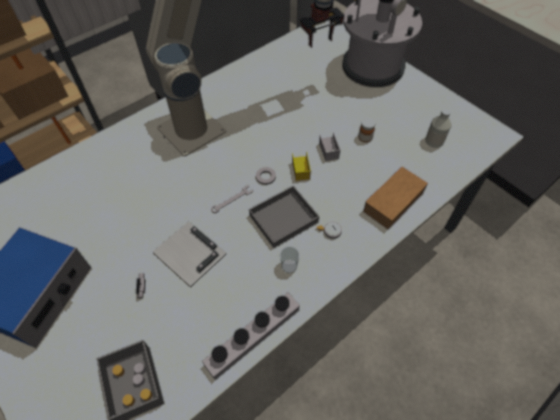

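```bash
python3 - <<'E'
from h import *
d=load('top0'); W=cloud(d)
for n,(u,v) in dict(tablec=(330,330),boat=(151,239),yel=(206,240),tray=(278,197),plate=(400,240),ring=(249,264),jar=(92,222),gauge=(245,144),beak=(318,141),valve=(464,238)).items(): print(n,W[v,u].round(1))
a=d['img'][205:275,70:240]; b=d['img'][185:285,345:445]
cv2.imwrite('pics/cropA.png',cv2.resize(a[:,:,::-1],None,fx=4.6,fy=4.6,interpolation=2))
cv2.imwrite('pics/cropB.png',cv2.resize(b[:,:,::-1],None,fx=6,fy=6,interpolation=2))
E
```

```text
tablec [ 226.7 -158.9    1. ]
boat [472.9 367.2   6.8]
yel [474.4 207.2   3.4]
tray [ 6.069e+02 -3.000e-01  3.300e+00]
plate [ 489.  -358.1   12.4]
ring [408.   79.4  -2. ]
jar [512.3 510.2  89.4]
gauge [759.  101.3  26.1]
beak [ 780.  -116.2    3. ]
valve [ 497.8 -530.2   46.9]
```

View pics/cropA.png

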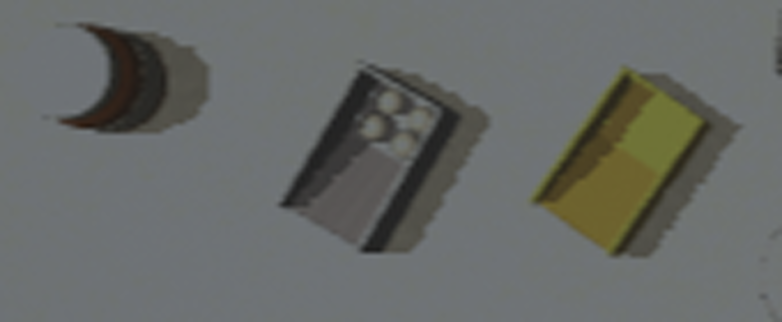

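View pics/cropB.png

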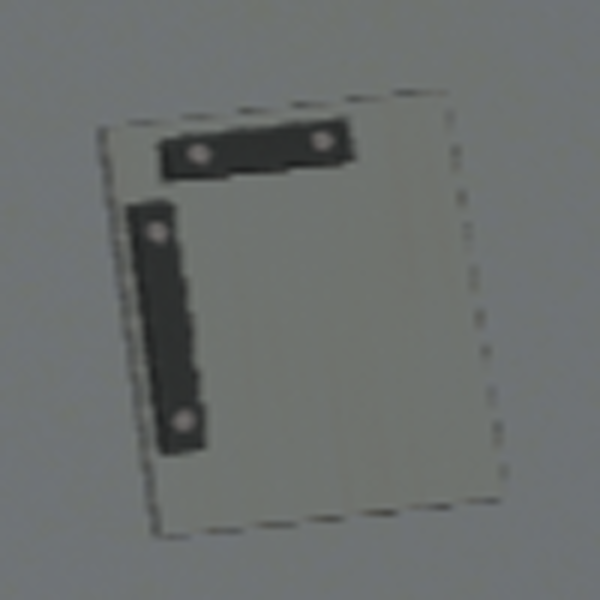

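```bash
python3 - <<'E'
from h import *
d=load('top0'); W=cloud(d); im=d['img'].astype(int)
def rect(m,name):
    p=W[m][:,:2].astype(np.float32); r=cv2.minAreaRect(p); print(name,m.sum(),np.round(r[0],1),np.round(r[1],1),round(r[2],2)); return cv2.boxPoints(r)
def win(u0,v0,u1,v1):
    m=np.zeros(W.shape[:2],bool); m[v0:v1,u0:u1]=1; return m
z=W[...,2]
print(rect(win(120,210,180,270)&(z>46)&(z<65),'boat rim'))
w=win(230,150,330,240); print(rect(w&(z>35)&(z<55),'tray rim'))
w=win(355,190,440,285)
print(rect(w&(z>7)&(z<22),'plate'))
dark=im.sum(2)<190
# bars: ray-plane z=30
bar=w&(z>23)
n,lab=cv2.connectedComponents(bar.astype(np.uint8))
for i in range(1,n):
    if (lab==i).sum()>50: print(rect(lab==i,'bar'))
# by plane intersection
for k,zz in(('dark',30.),):
    n,lab=cv2.connectedComponents((w&dark).astype(np.uint8))
    M=np.linalg.inv(d['camera_from_world']);f=210/np.tan(np.radians(d['fovy'])/2)
    for i in range(1,n):
        if (lab==i).sum()<80: continue
        v,u=np.nonzero(lab==i); r=np.stack([(u-d['cx'])/f,(v-d['cy'])/f,np.ones(len(u))],-1)@M[:3,:3].T
        p=(M[:3,3]+r*((zz-M[2,3])/r[:,2])[:,None])[:,:2].astype(np.float32); print('darkbar',len(u),cv2.minAreaRect(p))
E
```

```text
boat rim 163 [472.2 365.2] [ 62.7 100.1] 62.36
[[413.30536 360.65274]
 [501.9987  314.19797]
 [531.0698  369.7017 ]
 [442.3765  416.15646]]
tray rim 438 [638.3  -6.3] [214.3 239.5] 82.8
[[ 506.0152   -97.57568]
 [ 743.6484  -127.60869]
 [ 770.51886   85.00165]
 [ 532.8857   115.03465]]
plate 3432 [ 499.7 -359.8] [274.3 225.2] 1.51
[[ 359.60806 -250.81647]
 [ 365.54446 -475.97186]
 [ 639.77454 -468.74158]
 [ 633.83813 -243.58618]]
bar 220 [ 575.7 -316.2] [20.2 89.7] 7.75
[[ 559.6571  -273.1506 ]
 [ 571.7471  -362.02243]
 [ 591.75134 -359.30106]
 [ 579.6614  -270.42923]]
bar 309 [ 489.1 -273. ] [119.4  21.8] 7.86
[[ 428.50034 -270.4016 ]
 [ 431.47592 -291.9588 ]
 [ 549.7318  -275.63556]
 [ 546.7562  -254.07837]]
darkbar 202 ((574.34765625, -316.7960510253906), (20.823394775390625, 90.78386688232422), 7.865192413330078)
darkbar 291 ((488.49786376953125, -273.6264343261719), (118.94428253173828, 22.196823120117188), 7.8876872062683105)
```

```bash
cat >> h.py <<'E'
def Rdown(yaw,sgn=1,tilt=0):
    # tool x = sgn*boat y, tool y = -boat z ; tilt>0 lip down
    B=R.from_euler('z',yaw,degrees=True)*R.from_euler('y',-tilt,degrees=True)
    b=B.as_matrix(); x=sgn*b[:,1]; y=-b[:,2]; return R.from_matrix(np.stack([x,y,np.cross(x,y)],1))
def need(pos,Rt):
    o=ctrl.get_obs(); Rc=R.from_rotvec(o['orientation'])
    print('t',round(o['t'],2),'pos',o['ee_pos'].round(1),'F',o['ft_force'].round(1),'w',round(o['width'],1),'q',o['qpos'].round(2))
    print('dp/80',((np.array(pos)-o['ee_pos'])/80).round(3),'turn/pi',((Rt*Rc.inv()).as_rotvec()/np.pi).round(4))
E
python3 - <<'E'
from h import *
o=ctrl.get_obs(); print(R.from_rotvec(o['orientation']).as_matrix().round(3))
for s in(1,-1): need([472.2,365.2,150],Rdown(-27.6,s))
d=load('top0'); W=cloud(d); z=W[...,2]
m=np.zeros(z.shape,np.uint8); m[160:235,236:320]=1
p=W[(m>0)&(z>38)&(z<52)]; print(len(p),p.min(0),p.max(0))
n,lab=cv2.connectedComponents(((m>0)&(z>38)&(z<52)).astype(np.uint8))
for i in range(1,n):
    if (lab==i).sum()>60: print((lab==i).sum(),cv2.minAreaRect(W[lab==i][:,:2].astype(np.float32)))
E
```

```text
[[ 0.219 -0.    -0.976]
 [ 0.976 -0.001  0.219]
 [-0.001 -1.     0.   ]]
t 0.15 pos [136.7 609.4 222.1] F [1.  0.3 0.9] w 87.8 q [ 1.33  0.42  1.63 -0.    1.09 -0.02]
dp/80 [ 4.193 -3.053 -0.901] turn/pi [ 0.0004 -0.0001 -0.0831]
t 0.15 pos [136.7 609.4 222.1] F [1.  0.3 0.9] w 87.8 q [ 1.33  0.42  1.63 -0.    1.09 -0.02]
dp/80 [ 4.193 -3.053 -0.901] turn/pi [2.000e-04 5.000e-04 9.169e-01]
398 [ 508.6805613  -102.35343566   38.02713958] [701.13154289 113.30504846  51.80614136]
357 ((605.1702880859375, 4.954063415527344), (200.33436584472656, 170.83436584472656), 82.85504150390625)
```

The wanted object is the steel boat with balls at top pixel (151,239). The things it could be confused with are the yellow boat at (206,240) and the dark box with balls at (525,150). Crop A confirms the choice: a grey boat with four white balls, lip towards the robot.

Call:
jog_arm:
  steps:
    - {"dp": [0.5, -0.37, 0], "turn": [0, 0, -0.03], "claw": 1}
    - {"dp": [0.98, -0.72, -0.1], "turn": [0, 0, -0.08], "claw": 1}
    - {"dp": [0.98, -0.72, -0.1], "turn": [0, 0, -0.083], "claw": 1}

```text
t: 0.4
ee_pos: [217.4, 549.0, 213.1]
orientation: [-1.404, -0.841, 0.844]
ft_force: [-0.4, 0.1, 0.3]
width: 88.0
```

Call:
jog_arm:
  steps:
    - {"dp": [0.5, -0.37, 0], "turn": [0, 0, 0], "claw": 1}
    - {"dp": [0.98, -0.72, -0.1], "turn": [0, 0, 0], "claw": 1}
    - {"dp": [0.98, -0.72, -0.1], "turn": [0, 0, 0], "claw": 1}

```text
t: 0.65
ee_pos: [298.1, 488.8, 204.6]
orientation: [-1.406, -0.84, 0.844]
ft_force: [-0.5, 0.6, -1.1]
width: 87.5
```

Call:
jog_arm:
  steps:
    - {"dp": [0.5, -0.37, 0], "turn": [0, 0, 0], "claw": 1}
    - {"dp": [0.98, -0.72, -0.1], "turn": [0, 0, 0], "claw": 1}
    - {"dp": [0.98, -0.72, -0.1], "turn": [0, 0, 0], "claw": 1}

```text
t: 0.9
ee_pos: [379.2, 428.7, 196.1]
orientation: [-1.407, -0.839, 0.843]
ft_force: [1.0, -0.0, -0.4]
width: 87.1
```

Call:
jog_arm:
  steps:
    - {"dp": [0.5, -0.37, 0], "turn": [0, 0, 0], "claw": 1}
    - {"dp": [0.98, -0.72, -0.1], "turn": [0, 0, 0], "claw": 1}
    - {"dp": [0.98, -0.72, -0.1], "turn": [0, 0, 0], "claw": 1}

```text
t: 1.15
ee_pos: [460.5, 368.6, 187.7]
orientation: [-1.409, -0.838, 0.842]
ft_force: [0.4, 0.3, 0.3]
width: 87.9
```

```bash
python3 - <<'E'
from h import *
need([472.2,365.2,150],Rdown(-27.6))
E
```

```text
t 1.15 pos [460.5 368.6 187.7] F [0.4 0.3 0.3] w 87.9 q [ 0.66  0.42  1.73 -0.01  0.99 -0.42]
dp/80 [ 0.146 -0.043 -0.471] turn/pi [0.002  0.0003 0.0034]
```

Works well. I'll go above the boat and verify with the wrist camera.

Call:
jog_arm:
  steps:
    - {"dp": [0.146, -0.043, -0.25], "turn": [0.002, 0, 0.003], "claw": 1}
    - {"dp": [0.146, -0.043, -0.47], "turn": [0.002, 0, 0.003], "claw": 1}
    - {"dp": [0.146, -0.043, -0.47], "turn": [0.002, 0, 0.003], "claw": 1}

```text
t: 1.4
ee_pos: [471.2, 363.2, 146.8]
orientation: [-1.401, -0.841, 0.849]
ft_force: [0.3, -0.5, -0.4]
width: 87.8
```

```bash
cat >> h.py <<'E'
def wcloud(d):
    z=d['range_z'].astype(float); h,w=z.shape; f=h/2/np.tan(np.radians(d['fovy'])/2)
    u,v=np.meshgrid(np.arange(w)-d['cx'],np.arange(h)-d['cy']); r=np.hypot(u,v)+1e-9; th=r/f
    P=np.stack([np.tan(th)*u/r*z,np.tan(th)*v/r*z,z],-1)
    H=d['hand_eye']; P=P@H[:3,:3].T+H[:3,3]
    o=d['obs']; W=P@R.from_rotvec(o['orientation']).as_matrix().T+o['ee_pos']; W[z==0]=np.nan; return W
E
python3 - <<'E'
from h import *
d=grab('wrist','w1'); W=wcloud(d); z=W[...,2]
need([472.2,365.2,26],Rdown(-27.6))
near=(np.hypot(W[...,0]-472,W[...,1]-365)<75)&(z>50)&(z<62)
print(near.sum(),cv2.minAreaRect(W[near][:,:2].astype(np.float32)),np.nanmedian(z[near]))
E
```

```text
t 1.45 pos [471.2 364.1 148.3] F [-0.3 -0.6  1.2] w 87.3 q [ 0.64  0.47  1.75 -0.    0.92 -0.45]
dp/80 [ 0.012  0.014 -1.529] turn/pi [ 0.0007 -0.0008  0.0006]
1452 ((472.056396484375, 364.54443359375), (60.6109504699707, 100.4757308959961), 62.459877014160156) 56.060562727425086
```

View pics/w1.png

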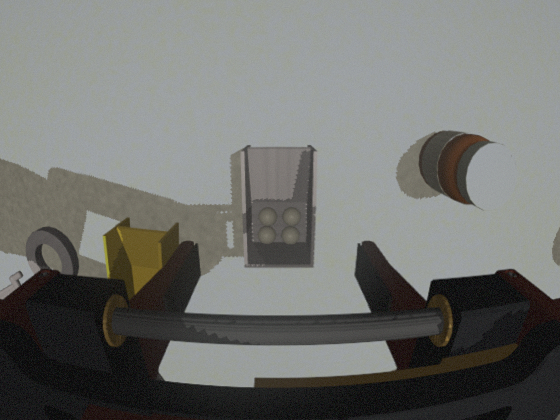

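The wrist view shows the steel boat at (280,205), with its balls at about (280,226), between the open fingers. The yellow boat is clear at (140,260). The measured rim is 60.6 x 100.5 mm at z 56, centred at (472,364.5), which agrees with the top view. I'll descend and grip.

Call:
jog_arm:
  steps:
    - {"dp": [0.01, 0.005, -0.5], "turn": [0, 0, 0], "claw": 1}
    - {"dp": [0.01, 0.005, -0.9], "turn": [0, 0, 0], "claw": 1}
    - {"dp": [0.01, 0.005, -0.9], "turn": [0, 0, 0], "claw": 1}

```text
t: 1.7
ee_pos: [468.7, 362.8, 72.0]
orientation: [-1.401, -0.837, 0.857]
ft_force: [-0.7, 0.2, 0.0]
width: 87.7
```

Call:
jog_arm:
  steps:
    - {"dp": [0.01, 0.005, -0.35], "turn": [0, 0, 0], "claw": 1}
    - {"dp": [0.01, 0.005, -0.6], "turn": [0, 0, 0], "claw": 1}
    - {"dp": [0.01, 0.005, -0.6], "turn": [0, 0, 0], "claw": 1}

```text
t: 1.95
ee_pos: [467.8, 362.8, 22.6]
orientation: [-1.401, -0.834, 0.861]
ft_force: [-0.9, -0.8, 0.0]
width: 87.8
```

```bash
python3 - <<'E'
from h import *
need([472.1,364.8,27],Rdown(-27.6))
E
```

```text
t 1.95 pos [467.8 362.8  22.6] F [-0.9 -0.8  0. ] w 87.8 q [ 0.64  0.67  1.79 -0.    0.71 -0.45]
dp/80 [0.054 0.025 0.055] turn/pi [ 0.0031 -0.0041  0.    ]
```

Call:
jog_arm:
  steps:
    - {"dp": [0.054, 0.025, 0.055], "turn": [0.003, -0.004, 0], "claw": 1}
    - {"dp": [0.054, 0.025, 0.055], "turn": [0.003, -0.004, 0], "claw": 1}
    - {"dp": [0.054, 0.025, 0.055], "turn": [0.003, -0.004, 0], "claw": 0.5}
    - {"dp": [0.054, 0.025, 0.055], "turn": [0.003, -0.004, 0], "claw": 0.3}
    - {"dp": [0.054, 0.025, 0.055], "turn": [0.003, -0.004, 0], "claw": 0.3}
    - {"dp": [0.054, 0.025, 0.055], "turn": [0.003, -0.004, 0], "claw": 0.3}
    - {"dp": [0.054, 0.025, 0.055], "turn": [0.003, -0.004, 0], "claw": 0.3}

```text
t: 2.53
ee_pos: [472.2, 364.8, 27.5]
orientation: [-1.4, -0.847, 0.848]
ft_force: [-1.1, -0.0, 7.4]
width: 59.8
```

```bash
python3 - <<'E'
from h import *
need([472.1,364.8,27],Rdown(-27.6))
E
```

```text
t 2.53 pos [472.2 364.8  27.5] F [-1.1 -0.   7.4] w 59.8 q [ 0.64  0.66  1.79 -0.    0.7  -0.45]
dp/80 [-0.001  0.    -0.006] turn/pi [ 0.0001 -0.0001  0.    ]
```

Call:
jog_arm:
  steps:
    - {"dp": [0, 0, 0.1], "turn": [0, 0, 0], "claw": 0}
    - {"dp": [0, 0, 0.4], "turn": [0, 0, 0], "claw": 0}
    - {"dp": [0, 0, 0.8], "turn": [0, 0, 0], "claw": 0}
    - {"dp": [0, 0, 1], "turn": [0, 0, 0], "claw": 0}

```text
t: 2.87
ee_pos: [472.8, 365.2, 110.1]
orientation: [-1.399, -0.848, 0.846]
ft_force: [0.7, -0.2, -2.5]
width: 59.6
```

Call:
jog_arm:
  steps:
    - {"dp": [0.12, -0.2, 0.15], "turn": [0, 0, 0], "claw": 0}
    - {"dp": [0.25, -0.5, 0.3], "turn": [0, 0, 0.02], "claw": 0}
    - {"dp": [0.5, -0.9, 0.4], "turn": [0, 0, 0.04], "claw": 0}
    - {"dp": [0.5, -0.9, 0.4], "turn": [0, 0, 0.04], "claw": 0}

```text
t: 3.2
ee_pos: [515.9, 289.7, 144.3]
orientation: [-1.359, -0.947, 0.94]
ft_force: [1.0, 0.7, -3.2]
width: 60.0
```

```bash
python3 - <<'E'
from h import *
need([674,-4,135],Rdown(-7.15))
grab('scene','s1'); 
d=load('s1'); u,v=proj(d,ctrl.get_obs()['ee_pos']); u,v=int(u),int(v); print(u,v)
cv2.imwrite('pics/s1c.png',cv2.resize(d['img'][max(v-80,0):v+80,max(u-100,0):u+100,::-1],None,fx=4,fy=4))
E
```

```text
t 3.2 pos [515.9 289.7 144.3] F [ 1.   0.7 -3.2] w 60.0 q [ 0.49  0.47  1.76 -0.    0.9  -0.72]
dp/80 [ 1.977 -3.671 -0.116] turn/pi [-0.0004  0.0014  0.0734]
325 141
```

View pics/s1c.png

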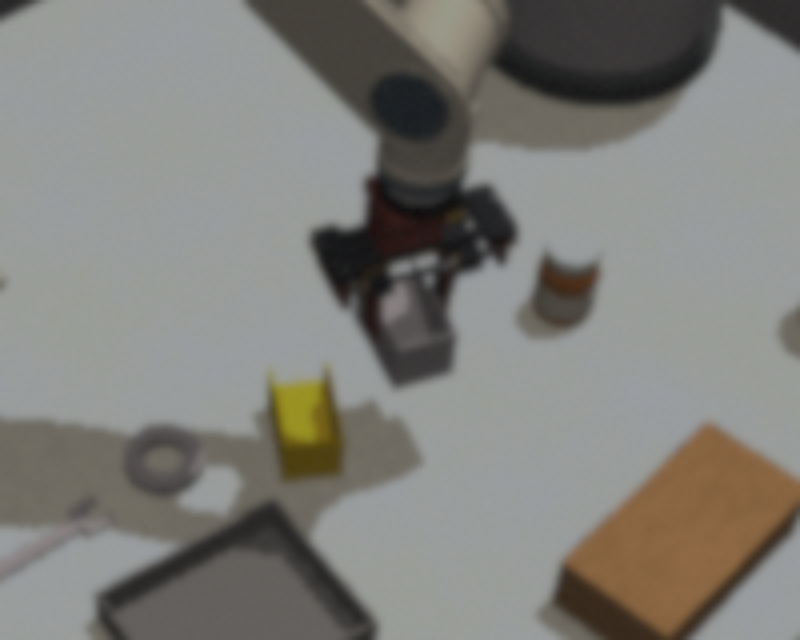

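The boat is held level at crop (410,330). Fz of -3.2 N fits the boat with its balls. On to the tray.

Call:
jog_arm:
  steps:
    - {"dp": [0.2, -0.4, 0], "turn": [0, 0, 0.01], "claw": 0}
    - {"dp": [0.4, -0.75, 0], "turn": [0, 0, 0.02], "claw": 0}
    - {"dp": [0.5, -0.92, 0], "turn": [0, 0, 0.03], "claw": 0}

```text
t: 3.5
ee_pos: [554.7, 215.7, 143.1]
orientation: [-1.323, -1.013, 1.01]
ft_force: [1.0, 0.5, -2.8]
width: 59.9
```

Call:
jog_arm:
  steps:
    - {"dp": [0.25, -0.45, 0], "turn": [0, 0, 0.01], "claw": 0}
    - {"dp": [0.5, -0.9, 0], "turn": [0, 0, 0.02], "claw": 0}
    - {"dp": [0.5, -0.95, 0], "turn": [0, 0, 0.03], "claw": 0}

```text
t: 3.75
ee_pos: [597.2, 135.7, 142.9]
orientation: [-1.288, -1.083, 1.08]
ft_force: [0.0, -0.1, -3.1]
width: 59.8
```

Call:
jog_arm:
  steps:
    - {"dp": [0.25, -0.45, 0], "turn": [0, 0, 0.01], "claw": 0}
    - {"dp": [0.5, -0.9, 0], "turn": [0, 0, 0.02], "claw": 0}
    - {"dp": [0.5, -0.95, 0], "turn": [0, 0, 0.02], "claw": 0}

```text
t: 4.0
ee_pos: [639.7, 56.0, 142.7]
orientation: [-1.264, -1.13, 1.125]
ft_force: [-0.5, 0.8, -3.4]
width: 59.5
```

```bash
python3 - <<'E'
from h import *
need([674,-4,140],Rdown(-7.15))
E
```

```text
t 4.0 pos [639.7  56.  142.7] F [-0.5  0.8 -3.4] w 59.5 q [ 0.07  0.54  1.65 -0.    0.95 -1.39]
dp/80 [ 0.429 -0.75  -0.033] turn/pi [ 0.0004  0.0015 -0.0043]
```

Call:
jog_arm:
  steps:
    - {"dp": [0.21, -0.37, 0], "turn": [0, 0, 0], "claw": 0}
    - {"dp": [0.43, -0.75, 0], "turn": [0, 0, -0.004], "claw": 0}
    - {"dp": [0.43, -0.75, -0.03], "turn": [0, 0, -0.004], "claw": 0}
    - {"dp": [0.43, -0.75, -0.03], "turn": [0, 0, -0.004], "claw": 0}

```text
t: 4.33
ee_pos: [673.9, -4.8, 139.2]
orientation: [-1.269, -1.117, 1.114]
ft_force: [0.1, 1.0, -3.3]
width: 59.7
```

Call:
jog_arm:
  steps:
    - {"dp": [0, 0, -0.08], "turn": [-0.005, -0.04, 0], "claw": 0}
    - {"dp": [0, 0, -0.16], "turn": [-0.009, -0.075, 0], "claw": 0}
    - {"dp": [0, 0, -0.24], "turn": [-0.0125, -0.1, 0], "claw": 0}
    - {"dp": [0, 0, -0.32], "turn": [-0.0155, -0.125, 0], "claw": 0}
    - {"dp": [0, 0, -0.38], "turn": [-0.0185, -0.15, 0], "claw": 0}
    - {"dp": [0, 0, -0.38], "turn": [-0.022, -0.175, 0], "claw": 0}
    - {"dp": [0, 0, -0.38], "turn": [-0.025, -0.2, 0], "claw": 0}

```text
t: 4.92
ee_pos: [671.2, -8.6, 108.2]
orientation: [-1.695, -1.457, 0.847]
ft_force: [-0.0, -0.4, -3.6]
width: 59.5
```

```bash
python3 - <<'E'
from h import *
need([674,-4,108],Rdown(-7.15,1,50))
d=grab('scene','s2'); u,v=proj(d,ctrl.get_obs()['ee_pos']); u,v=int(u),int(v)
cv2.imwrite('pics/s2c.png',cv2.resize(d['img'][max(v-70,0):v+70,max(u-90,0):u+90,::-1],None,fx=4.4,fy=4.2))
E
```

```text
t 4.92 pos [671.2  -8.6 108.2] F [-0.  -0.4 -3.6] w 59.5 q [ 0.01  0.51  1.96 -0.62  0.16 -0.84]
dp/80 [ 0.035  0.057 -0.003] turn/pi [-0.0082 -0.1061  0.0059]
```

View pics/s2c.png

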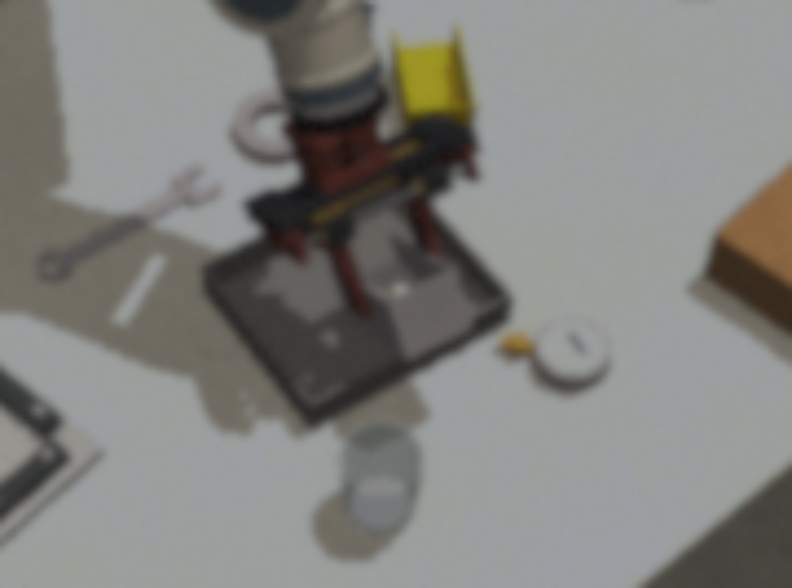

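Joint 5 is near its lower limit at 31° of tilt. That already slopes the ramp down to the lip by about 4°, so I'll hold and see whether the balls roll.

Call:
jog_arm:
  steps:
    - {"dp": [0.03, 0.05, 0], "turn": [0, 0, 0], "claw": 0}
    - {"dp": [0.03, 0.05, 0], "turn": [0, 0, 0], "claw": 0}
    - {"dp": [0.03, 0.05, 0], "turn": [0, 0, 0], "claw": 0}
    - {"dp": [0.03, 0.05, 0], "turn": [0, 0, 0], "claw": 0}
    - {"dp": [0.03, 0.05, 0], "turn": [0, 0, 0], "claw": 0}
    - {"dp": [0.03, 0.05, 0], "turn": [0, 0, 0], "claw": 0}

```text
t: 5.47
ee_pos: [674.6, -5.1, 109.2]
orientation: [-1.699, -1.456, 0.846]
ft_force: [0.6, 0.1, -2.6]
width: 59.6
```

```bash
python3 - <<'E'
from h import *
need([674,-4,108],Rdown(-7.15,1,50))
from scipy.optimize import least_squares
D=np.array([[.42,1.63,1.09,np.hypot(136.7,609.4),222.1],[.42,1.73,.99,np.hypot(460.5,368.6),187.7],[.66,1.79,.70,np.hypot(472.2,364.8),27.5],[.47,1.76,.9,np.hypot(515.9,289.7),144.3],[.54,1.65,.95,np.hypot(639.7,56),142.7]])
def f(p):
    s=D[:,0]+D[:,1]; return np.r_[p[0]*np.sin(D[:,0])+p[1]*np.sin(s)-D[:,3], p[2]+p[0]*np.cos(D[:,0])+p[1]*np.cos(s)-D[:,4]]
r=least_squares(f,[500,500,200]); print(r.x,r.fun.round(1))
d=grab('wrist','w2'); d=grab('top','t2')
E
```

```text
t 5.47 pos [674.6  -5.1 109.2] F [ 0.6  0.1 -2.6] w 59.6 q [ 0.02  0.51  1.96 -0.64  0.17 -0.81]
dp/80 [-0.008  0.014 -0.015] turn/pi [-0.0077 -0.1054  0.0064]
[480.17846125 477.25238984   9.25580282] [-5.3  5.4  2.1  3.1 -6.6  5.6 -1.2 -6.5  0.8  1.4]
```

View pics/w2.png

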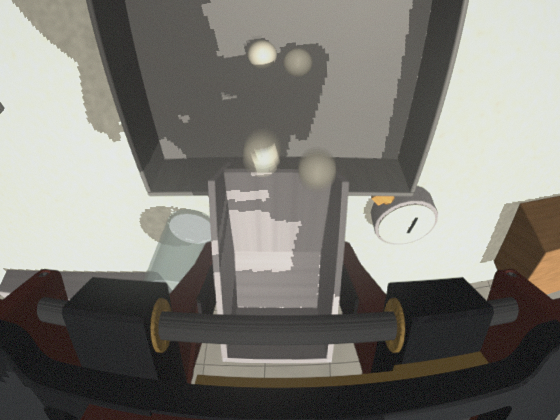

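Two balls are in the tray at (262,52) and (298,62). Two more, at (263,150) and (317,168), are just dropping off the lip, and the boat's interior is empty. I'll hold briefly and look again.

Call:
jog_arm:
  steps:
    - {"dp": [0, 0, 0], "turn": [0, 0, 0], "claw": 0}
    - {"dp": [0, 0, 0], "turn": [0, 0, 0], "claw": 0}
    - {"dp": [0, 0, 0], "turn": [0, 0, 0], "claw": 0}
    - {"dp": [0, 0, 0], "turn": [0, 0, 0], "claw": 0}
    - {"dp": [0, 0, 0], "turn": [0, 0, 0], "claw": 0}
    - {"dp": [0, 0, 0], "turn": [0, 0, 0], "claw": 0}

```text
t: 6.07
ee_pos: [674.6, -5.3, 109.1]
orientation: [-1.699, -1.456, 0.846]
ft_force: [-0.1, 0.0, -2.2]
width: 59.7
```

```bash
python3 - <<'E'
from h import *
need([674,-4,145],Rdown(-7.15,1,0))
d=grab('wrist','w3')
E
```

```text
t 6.07 pos [674.6  -5.3 109.1] F [-0.1  0.  -2.2] w 59.7 q [ 0.02  0.51  1.96 -0.64  0.17 -0.81]
dp/80 [-0.007  0.016  0.449] turn/pi [0.0292 0.1699 0.0036]
```

View pics/w3.png

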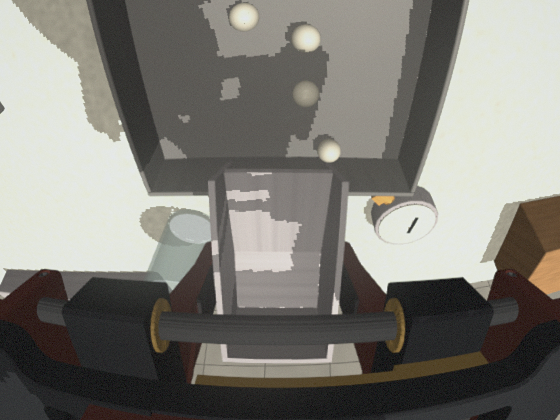

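All four balls lie in the tray, at (243,16), (306,38), (305,93) and (329,150). The boat is empty. I'll right it and lift.

Call:
jog_arm:
  steps:
    - {"dp": [0, 0, 0.15], "turn": [0.004, 0.025, 0], "claw": 0}
    - {"dp": [0, 0, 0.3], "turn": [0.01, 0.06, 0.001], "claw": 0}
    - {"dp": [0, 0, 0.45], "turn": [0.016, 0.095, 0.002], "claw": 0}
    - {"dp": [0, 0.01, 0.45], "turn": [0.022, 0.13, 0.003], "claw": 0}
    - {"dp": [0, 0.01, 0.45], "turn": [0.029, 0.17, 0.0036], "claw": 0}
    - {"dp": [0, 0.01, 0.45], "turn": [0.029, 0.17, 0.0036], "claw": 0}

```text
t: 6.62
ee_pos: [676.9, -4.4, 147.6]
orientation: [-1.264, -1.117, 1.117]
ft_force: [0.3, -0.1, -3.2]
width: 59.8
```

```bash
python3 - <<'E'
from h import *
ex=np.array([.9908,.1357,0]);ey=np.array([-.1357,.9908,0])
s=np.array([513.7,-310.3,12]); print(s-20*ex-20*ey)
need(s-20*ex-20*ey+[0,0,130],Rdown(7.8))
d=grab('top','t3'); W=cloud(d); im=d['img']
cv2.imwrite('pics/t3c.png',cv2.resize(im[150:250,230:330,::-1],None,fx=5,fy=5))
E
```

```text
[ 496.598 -332.83    12.   ]
t 6.62 pos [676.9  -4.4 147.6] F [ 0.3 -0.1 -3.2] w 59.8 q [-0.02  0.58  1.56  0.    1.01 -1.47]
dp/80 [-2.254 -4.105 -0.069] turn/pi [-0.0004 -0.0003  0.0828]
```

View pics/t3c.png

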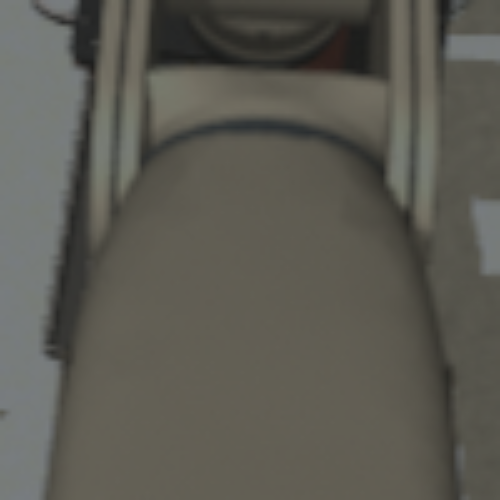

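Call:
jog_arm:
  steps:
    - {"dp": [-0.2, -0.4, 0], "turn": [0, 0, 0.01], "claw": 0}
    - {"dp": [-0.4, -0.75, 0], "turn": [0, 0, 0.02], "claw": 0}
    - {"dp": [-0.5, -0.92, 0], "turn": [0, 0, 0.02], "claw": 0}

```text
t: 6.92
ee_pos: [636.3, -80.8, 145.9]
orientation: [-1.235, -1.162, 1.166]
ft_force: [-0.3, -0.5, -2.6]
width: 59.7
```

Call:
jog_arm:
  steps:
    - {"dp": [-0.25, -0.45, 0], "turn": [0, 0, 0.01], "claw": 0}
    - {"dp": [-0.5, -0.9, 0], "turn": [0, 0, 0.02], "claw": 0}
    - {"dp": [-0.5, -0.95, 0], "turn": [0, 0, 0.02], "claw": 0}

```text
t: 7.17
ee_pos: [592.5, -160.7, 145.3]
orientation: [-1.207, -1.205, 1.213]
ft_force: [0.3, 1.1, -2.8]
width: 59.9
```

Call:
jog_arm:
  steps:
    - {"dp": [-0.25, -0.45, 0], "turn": [0, 0, 0.01], "claw": 0}
    - {"dp": [-0.5, -0.9, 0], "turn": [0, 0, 0.02], "claw": 0}
    - {"dp": [-0.5, -0.95, 0], "turn": [0, 0, 0.02], "claw": 0}

```text
t: 7.42
ee_pos: [549.5, -240.2, 145.0]
orientation: [-1.178, -1.248, 1.259]
ft_force: [0.1, 0.5, -2.3]
width: 60.0
```

```bash
python3 - <<'E'
from h import *
ex=np.array([.9908,.1357,0]);ey=np.array([-.1357,.9908,0])
s=np.array([513.7,-310.3,12])
need(s-20*ex-20*ey+[0,0,110],Rdown(7.8))
E
```

```text
t 7.42 pos [ 549.5 -240.2  145. ] F [ 0.1  0.5 -2.3] w 60.0 q [-0.43  0.48  1.74 -0.01  0.92 -2.06]
dp/80 [-0.661 -1.158 -0.288] turn/pi [ 0.0011 -0.0018  0.0241]
```

Call:
jog_arm:
  steps:
    - {"dp": [-0.25, -0.45, 0], "turn": [0, 0, 0.01], "claw": 0}
    - {"dp": [-0.5, -0.85, 0], "turn": [0, 0, 0.02], "claw": 0}
    - {"dp": [-0.66, -1, 0], "turn": [0.001, -0.002, 0.024], "claw": 0}
    - {"dp": [-0.66, -1, -0.1], "turn": [0.001, -0.002, 0.024], "claw": 0}

```text
t: 7.75
ee_pos: [495.3, -323.0, 138.1]
orientation: [-1.148, -1.306, 1.306]
ft_force: [-0.2, 0.4, -3.0]
width: 60.1
```

```bash
python3 - <<'E'
from h import *
ex=np.array([.9908,.1357,0]);ey=np.array([-.1357,.9908,0])
s=np.array([513.7,-310.3,12])
d=grab('wrist','w4'); W=wcloud(d); z=W[...,2]; im=d['img'].astype(int)
need(s-20*ex-20*ey+[0,0,70],Rdown(7.8))
q=(W-s); lx=q@ex; ly=q@ey
m=(z>25)&(z<34)&(np.abs(lx)<110)&(np.abs(ly)<110)
n,lab=cv2.connectedComponents(m.astype(np.uint8))
for i in range(1,n):
    if (lab==i).sum()>100:
        p=np.stack([lx,ly],-1)[lab==i]; print((lab==i).sum(),p.min(0),p.max(0),z[lab==i].mean(),cv2.minAreaRect(p.astype(np.float32)))
E
```

```text
t 7.8 pos [ 495.4 -321.   135.8] F [ 0.2 -0.2 -3.9] w 59.7 q [-0.6   0.48  1.77  0.    0.89 -2.3 ]
dp/80 [ 0.015 -0.148 -0.673] turn/pi [0.0001 0.0002 0.0015]
757 [-79.84908578  28.57220887] [-44.01216006  49.45211443] 30.61023803702002 ((-61.88601303100586, 38.95378112792969), (35.8420295715332, 20.835262298583984), 0.25834619998931885)
```

View pics/w4.png

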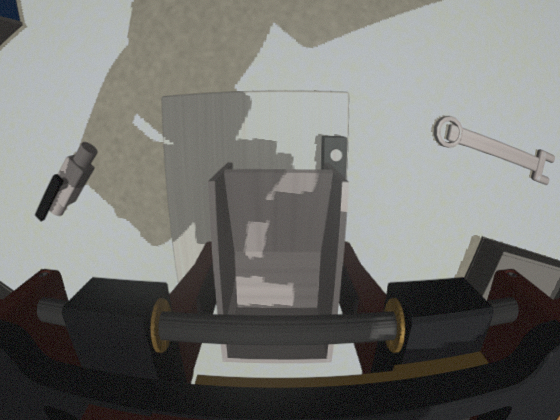

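Through the wrist camera, the rail end is at (332,150). Its local y is 28.6 to 49.5 and its x end is -80, so the seat estimate holds within about 1.5 mm. Descending clear of the stops.

Call:
jog_arm:
  steps:
    - {"dp": [0.015, -0.15, -0.2], "turn": [0, 0, 0.0015], "claw": 0}
    - {"dp": [0.015, -0.15, -0.5], "turn": [0, 0, 0.0015], "claw": 0}
    - {"dp": [0.015, -0.15, -0.8], "turn": [0, 0, 0.0015], "claw": 0}
    - {"dp": [0.015, -0.15, -1], "turn": [0, 0, 0.0015], "claw": 0}
    - {"dp": [0.015, -0.15, -1], "turn": [0, 0, 0.0015], "claw": 0}
    - {"dp": [0.015, -0.15, -1], "turn": [0, 0, 0.0015], "claw": 0}

```text
t: 8.3
ee_pos: [496.8, -331.4, 55.0]
orientation: [-1.14, -1.309, 1.309]
ft_force: [-0.1, -1.0, -2.3]
width: 59.8
```

```bash
python3 - <<'E'
from h import *
ex=np.array([.9908,.1357,0]);ey=np.array([-.1357,.9908,0])
s=np.array([513.7,-310.3,12])
need(s-20*ex-20*ey+[0,0,27.5],Rdown(7.8))
d=grab('scene','s3'); u,v=proj(d,ctrl.get_obs()['ee_pos']); u,v=int(u),int(v)
cv2.imwrite('pics/s3c.png',cv2.resize(d['img'][max(v-50,0):v+50,max(u-65,0):u+65,::-1],None,fx=6,fy=6))
E
```

```text
t 8.3 pos [ 496.8 -331.4   55. ] F [-0.1 -1.  -2.3] w 59.8 q [-0.61  0.61  1.78  0.    0.75 -2.32]
dp/80 [-0.002 -0.018 -0.194] turn/pi [-0.0003 -0.0002 -0.0002]
```

View pics/s3c.png

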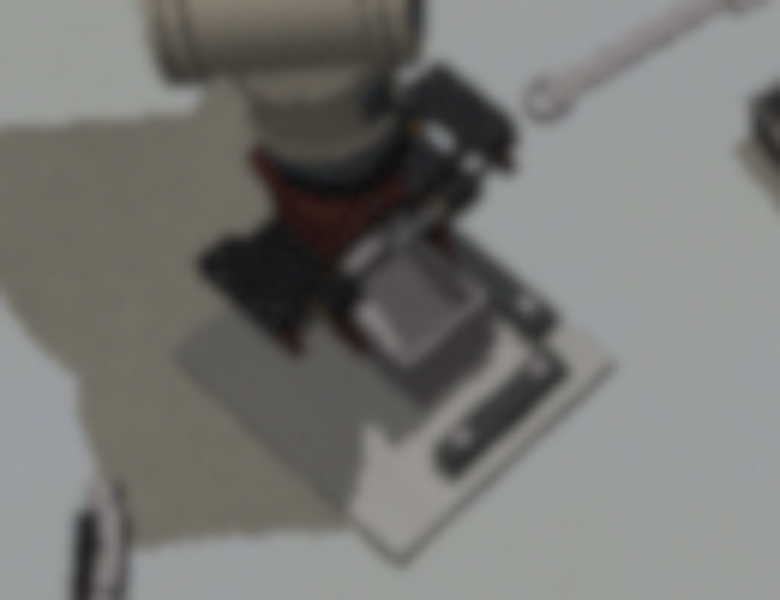

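The boat at (420,320) hangs level, short of the rail (500,280) and the end stop (505,415). Lowering gently.

Call:
jog_arm:
  steps:
    - {"dp": [0, 0, -0.1], "turn": [0, 0, 0], "claw": 0}
    - {"dp": [0, 0, -0.17], "turn": [0, 0, 0], "claw": 0}
    - {"dp": [0, 0, -0.17], "turn": [0, 0, 0], "claw": 0}
    - {"dp": [0, 0, -0.17], "turn": [0, 0, 0], "claw": 0}

```text
t: 8.68
ee_pos: [497.4, -332.0, 42.5]
orientation: [-1.142, -1.31, 1.309]
ft_force: [-0.3, -0.5, -2.7]
width: 60.2
```

Call:
jog_arm:
  steps:
    - {"dp": [0, 0, -0.03], "turn": [0, 0, 0], "claw": 0}
    - {"dp": [0, 0, -0.03], "turn": [0, 0, 0], "claw": 0}
    - {"dp": [0, 0, -0.03], "turn": [0, 0, 0], "claw": 0}

```text
t: 8.93
ee_pos: [497.5, -332.1, 40.2]
orientation: [-1.143, -1.31, 1.309]
ft_force: [0.1, 0.9, -2.8]
width: 60.0
```

Call:
jog_arm:
  steps:
    - {"dp": [0, 0, -0.015], "turn": [0, 0, 0], "claw": 0}
    - {"dp": [0, 0, -0.015], "turn": [0, 0, 0], "claw": 0}
    - {"dp": [0, 0, -0.015], "turn": [0, 0, 0], "claw": 0}

```text
t: 9.18
ee_pos: [497.6, -332.3, 39.5]
orientation: [-1.143, -1.31, 1.309]
ft_force: [-1.3, 0.7, 4.1]
width: 60.1
```

On the plate (contact +7 N). Slide 15 mm towards both stops.

Call:
jog_arm:
  steps:
    - {"dp": [0.05, 0.07, 0], "turn": [0, 0, 0], "claw": 0}
    - {"dp": [0.1, 0.14, 0], "turn": [0, 0, 0], "claw": 0}
    - {"dp": [0.16, 0.21, 0], "turn": [0, 0, 0], "claw": 0}
    - {"dp": [0.16, 0.21, 0], "turn": [0, 0, 0], "claw": 0}

```text
t: 9.52
ee_pos: [511.6, -314.2, 39.6]
orientation: [-1.143, -1.311, 1.309]
ft_force: [0.6, 1.3, -0.2]
width: 59.5
```

```bash
cat >> h.py <<'E'
ex=np.array([.9908,.1357,0]);ey=np.array([-.1357,.9908,0]);s=np.array([513.7,-310.3,12])
def loc():
    o=ctrl.get_obs(); p=o['ee_pos']-s; F=o['ft_force']; m=R.from_rotvec(o['orientation']).as_matrix()
    print('t',round(o['t'],2),'lx %.1f ly %.1f z %.1f'%(p@ex,p@ey,o['ee_pos'][2]),'Fx %.1f Fy %.1f Fz %.1f'%(F@ex,F@ey,F[2]),'M',o['moment'].round(2),'yaw %.2f'%(np.degrees(np.arctan2(m[1,0],m[0,0]))-90),'w',round(o['width'],1))
E
python3 -c "
from h import *
loc(); need(s+[0,0,27.5],Rdown(7.8))"
```

```text
t 9.52 lx -2.7 ly -3.6 z 39.6 Fx 0.8 Fy 1.2 Fz -0.2 M [ 0.28 -0.04 -0.01] yaw 7.88 w 59.5
t 9.52 pos [ 511.6 -314.2   39.6] F [ 0.6  1.3 -0.2] w 59.5 q [-0.57  0.64  1.78  0.    0.72 -2.28]
dp/80 [ 0.027  0.049 -0.001] turn/pi [ 0.0002  0.0007 -0.0004]
```

Call:
jog_arm:
  steps:
    - {"dp": [0.025, 0.003, 0], "turn": [0, 0, 0], "claw": 0}
    - {"dp": [0.05, 0.007, 0], "turn": [0, 0, 0], "claw": 0}
    - {"dp": [0.05, 0.007, 0], "turn": [0, 0, 0], "claw": 0}
    - {"dp": [0.05, 0.007, 0], "turn": [0, 0, 0], "claw": 0}

```text
t: 9.85
ee_pos: [514.2, -313.4, 39.6]
orientation: [-1.139, -1.31, 1.311]
ft_force: [-6.7, 0.5, 5.6]
width: 60.0
```

```bash
python3 -c "
from h import *
loc()"
```

```text
t 9.85 lx 0.1 ly -3.1 z 39.6 Fx -6.6 Fy 1.4 Fz 5.6 M [-0.1   0.96  0.22] yaw 7.95 w 60.0
```

Call:
jog_arm:
  steps:
    - {"dp": [0.015, 0.03, 0], "turn": [0, 0, 0], "claw": 0}
    - {"dp": [0.011, 0.058, 0], "turn": [0, 0, 0], "claw": 0}
    - {"dp": [0.011, 0.058, 0], "turn": [0, 0, 0], "claw": 0}
    - {"dp": [0.011, 0.058, 0], "turn": [0, 0, 0], "claw": 0}

```text
t: 10.18
ee_pos: [514.4, -311.6, 39.9]
orientation: [-1.141, -1.309, 1.316]
ft_force: [-7.9, -13.4, 0.7]
width: 60.0
```

```bash
python3 -c "
from h import *
loc()"
```

```text
t 10.18 lx 0.5 ly -1.4 z 39.9 Fx -9.6 Fy -12.2 Fz 0.7 M [-2.63  1.43  0.2 ] yaw 8.04 w 60.0
```

Call:
jog_arm:
  steps:
    - {"dp": [0.022, 0.035, -0.008], "turn": [0, 0, 0], "claw": 0}
    - {"dp": [0.022, 0.035, -0.008], "turn": [0, 0, 0], "claw": 0}
    - {"dp": [0.022, 0.035, -0.008], "turn": [0, 0, 0], "claw": 0}
    - {"dp": [0.022, 0.035, -0.008], "turn": [0, 0, 0], "claw": 0}
    - {"dp": [0.022, 0.035, -0.008], "turn": [0, 0, 0], "claw": 0}
    - {"dp": [0.022, 0.035, -0.008], "turn": [0, 0, 0], "claw": 0}
    - {"dp": [0.022, 0.035, -0.008], "turn": [0, 0, 0], "claw": 0}
    - {"dp": [0.022, 0.035, -0.008], "turn": [0, 0, 0], "claw": 0}

```text
t: 10.85
ee_pos: [514.4, -311.6, 39.9]
orientation: [-1.141, -1.306, 1.319]
ft_force: [-14.2, -14.0, 6.1]
width: 60.3
```

```bash
python3 - <<'E'
from h import *
loc(); m=R.from_rotvec(ctrl.get_obs()['orientation']).as_matrix(); print('tool y',m[:,1].round(4))
a=grab('scene','s4'); u,v=proj(a,ctrl.get_obs()['ee_pos']); u,v=int(u),int(v)
A=cv2.resize(a['img'][v-50:v+50,u-65:u+65,::-1],(780,600)); cv2.imwrite('pics/s4c.png',A)
d=grab('wrist','w4b'); W=wcloud(d); z=W[...,2]; q=W-s; lx=q@ex; ly=q@ey
rim=(z>60)&(z<76)&(np.abs(lx)<62)&(np.abs(ly)<40); p=np.stack([lx,ly],-1)[rim]; print('rim',rim.sum(),p.min(0),p.max(0),np.median(z[rim]),cv2.minAreaRect(p.astype(np.float32)))
rr=rim&(lx<-15); pz=np.c_[lx[rr],ly[rr],np.ones(rr.sum())]; print('rim slope',np.linalg.lstsq(pz,z[rr],rcond=None)[0])
W=cloud(a); b=(W[...,2]>8)&(W[...,2]<30)&(np.abs(W[...,0]-605)<110)&(np.abs(W[...,1]-5)<120)&(a['img'].min(2)>140)
n,lab,st,c=cv2.connectedComponentsWithStats(b.astype(np.uint8)); print([ (c[i].round(),st[i,4],W[lab==i].mean(0).round()) for i in range(1,n) if st[i,4]>5])
cv2.imwrite('pics/s4t.png',cv2.resize(a['img'][170:260,230:340,::-1],None,fx=6,fy=6))
t=grab('top','t4')
E
```

```text
t 10.85 lx 0.6 ly -1.4 z 39.9 Fx -15.9 Fy -11.9 Fz 6.1 M [-2.33  2.04 -0.29] yaw 8.05 w 60.3
tool y [-0.0035 -0.0069 -1.    ]
rim 5191 [-49.87404692 -39.79629107] [51.83903194 39.46752465] 68.21214275426378 ((1.00994873046875, -0.11751174926757812), (101.52530670166016, 79.26416778564453), 0.24562811851501465)
rim slope [ 7.50869362e-03 -7.54510808e-03  6.76012474e+01]
[]
```

View pics/s4c.png

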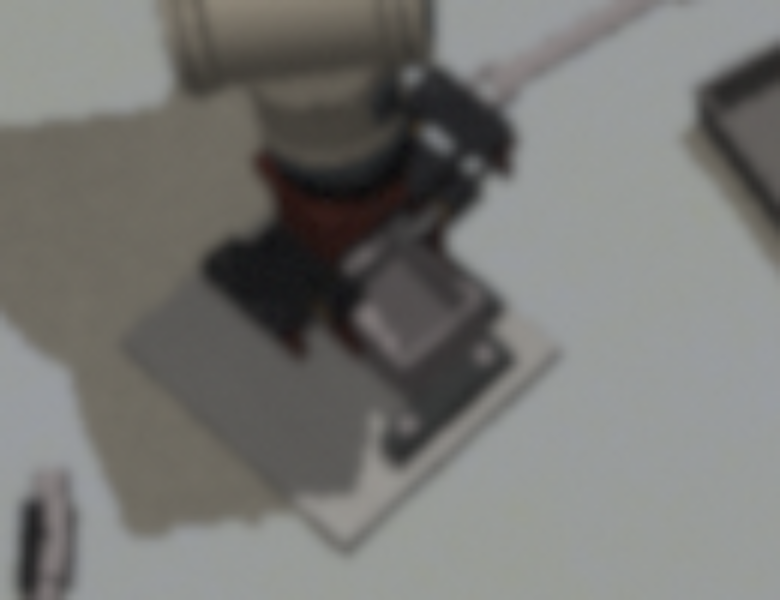

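View pics/t4.png

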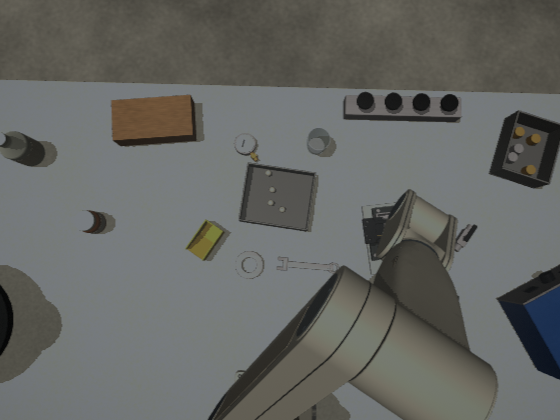

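View pics/s4t.png

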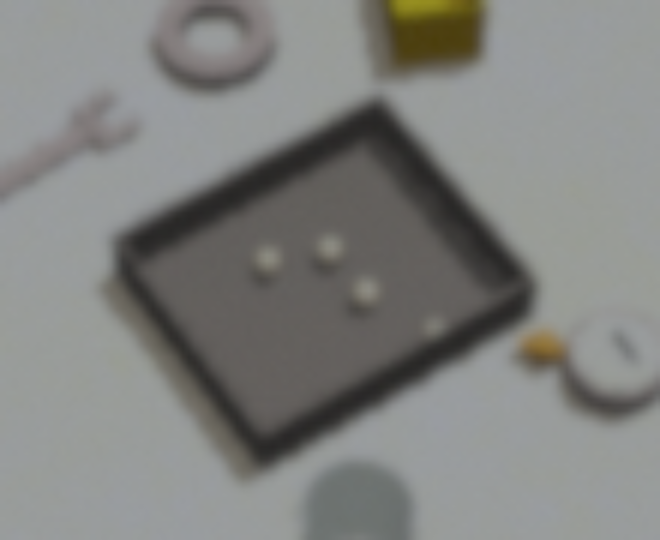

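The boat is home and flat: the rim is at z 68.2, against 68 expected. All four balls are in the tray. I'll add a bit more rail push for margin and hold.

Call:
jog_arm:
  steps:
    - {"dp": [0.016, 0.05, -0.006], "turn": [0, 0, 0], "claw": 0}
    - {"dp": [0.014, 0.055, -0.006], "turn": [0, 0, 0], "claw": 0}
    - {"dp": [0.014, 0.055, -0.006], "turn": [0, 0, 0], "claw": 0}
    - {"dp": [0.014, 0.055, -0.006], "turn": [0, 0, 0], "claw": 0}
    - {"dp": [0.014, 0.055, -0.006], "turn": [0, 0, 0], "claw": 0}
    - {"dp": [0.014, 0.055, -0.006], "turn": [0, 0, 0], "claw": 0}
    - {"dp": [0.014, 0.055, -0.006], "turn": [0, 0, 0], "claw": 0}
    - {"dp": [0.014, 0.055, -0.006], "turn": [0, 0, 0], "claw": 0}

```text
t: 11.67
ee_pos: [514.5, -311.5, 40.1]
orientation: [-1.145, -1.303, 1.324]
ft_force: [-12.3, -19.8, 2.1]
width: 59.6
```

```bash
python3 - <<'E'
from h import *
loc(); m=R.from_rotvec(ctrl.get_obs()['orientation']).as_matrix(); print('tool y',m[:,1].round(4))
d=grab('wrist','w5'); loc()
E
```

```text
t 11.67 lx 0.6 ly -1.3 z 40.1 Fx -14.9 Fy -17.9 Fz 2.1 M [-3.49  2.01 -0.27] yaw 8.07 w 59.6
tool y [-0.004  -0.0123 -0.9999]
t 11.72 lx 0.6 ly -1.3 z 40.1 Fx -15.6 Fy -19.0 Fz 2.2 M [-3.52  1.98 -0.28] yaw 8.07 w 59.8
```

View pics/w5.png

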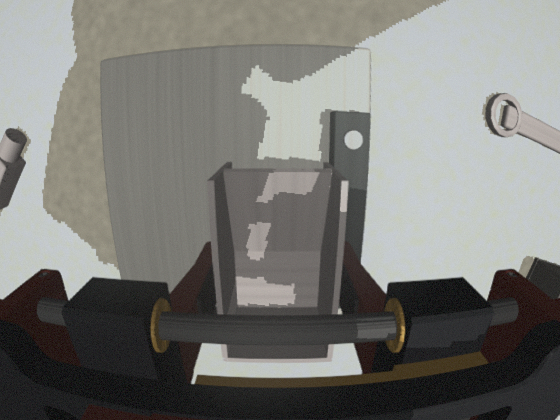

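The wrist view shows the boat (280,250) held and its side against the rail (345,200). Forces are steady at about 15 N on the end and 18 N on the side, with a tilt of 0.7°. Handing in.

```bash
python3 -c "
from h import *
print(ctrl.close_job())"
```

```text
the job is handed in; nothing more can be done
None
```

I tipped the boat's four balls into the grey tray, brought it upright and stood it on the plate. The job was handed in at t ≈ 11.7 s with the boat still gripped and pressed into the corner.

- **Balls:** the last scene and top pictures show all four in the tray.
- **Forces:** the last wrist reading was about 15 N towards the end stop and 18 N towards the side rail. Part of each is friction, so the actual contact forces on the stops are somewhat lower.
- **Position:** the gripper was 0.6 mm and -1.3 mm from my estimate of home, within the accuracy of my measurements. The tool was tilted about 0.7° and within about 0.3° of square. The rim's median height was 68.2 mm (68 expected).
- **Other things on the bench:** the pictures showed no bystander displaced. I judged this by eye only.

**Checks that failed or disagreed:**
- **Tilt:** the boat reached only about 31° instead of the 40 to 50° you gave, because joint 5 came close to its limit. All the balls still rolled out.
- **Rim fit:** my final fit of the boat's rim came out 79 mm wide because it also caught the fingers. I used only its height and slope.
- **Ball detection:** the automatic ball search in the last scene picture found nothing, so I confirmed the balls by eye.

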